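# Take the pail off the safety hook and stand it on the scale

### The arm

A 7-joint arm with a two-finger parallel gripper is mounted at the origin on the work surface. World frame = base frame: x ahead of the robot, y to its left, z up, the work surface at z = 0. Lengths are in m, angles in degrees, forces in N, time in s.
With the tool pointing down it reaches from about 0.4 to 0.875 m from the base axis. Payload 6.5 kg.
Tool frame: the origin (TCP) lies midway between the tips of the shut fingers; the grasp point (between the pads) lies 19 mm behind it; z points along the fingers, y is the line along which they close (so a half turn about z gives the same grasp; the last joint's range is limited). The gripper opens to 88 mm and grips with 3 to 60 N. Pads are 18 mm wide; open, the fingers measure 123 mm over their backs; the gripper's body (75 mm by 187 mm) begins 45 mm behind the grasp point.
Start: joints at [-74.038, 30.733, -0.252, 88.115, 0.149, 61.152, -4.079], TCP at [0.22, 0.612, 0.239] pointing down, gripper open.
Joint ranges: [-154.64, 154.64], [-21.42, 123.67], [-72.66, 72.17], [13.99, 137.28], [-74.86, 254.86], [10.95, 109.41], [-158.01, 158.01]. Speed limits (degrees/s): [136.94, 136.94, 180, 180, 180, 180, 180].

### API

Orientations are given as [roll, pitch, yaw] about the fixed x, y, z axes, in that order (R = Rz(yaw) Ry(pitch) Rx(roll)).
In Python, from rig import move_ptp, servo_line, move_j, grip, dwell, inverse_kinematics, observe, snapshot, MotionError, hand_in gives the robot as it stands. Calls block until the motion is done:
- move_ptp(position, orientation): joint-space move of the TCP to a pose.
- servo_line(position, ori=None, speed=0.15): straight line of the TCP; ori=None keeps the orientation; speed is the mean speed in m/s.
- move_j(angles): joint-space move.
- grip(opening): opening from 0.0 (shut) to 1.0 (fully open); the grip force is fixed at half the most; returns when the fingers have stopped.
- dwell(seconds).
- inverse_kinematics(position, orientation): joint angles nearest the present ones, or None.
- observe(): the state.
- snapshot(name): name is "scene" or "side" or "wrist"; returns a dict with "frame" (480x640x3 uint8, red, green, blue), "fx", "fy", "cx", "cy" (pixels), "extrinsics" (4x4, takes a point from world to camera coordinates); the wrist camera has in their place "mount" (4x4, takes a point from camera to tool coordinates, whose origin is the TCP and whose axes are the flange's). Camera axes: x right, y down, z forward; pixel columns grow to the right and rows downward; lengths in m; the calibration is good to about 2 mm. The wrist camera is an equidistant fisheye: a pixel r from the principal point sees the ray r / f radians off the axis. A picture is of the moment at which its call begins: read the wrist's pose just before it. There is no depth.
A pose or a line that the arm cannot do raises MotionError and nothing moves.
- hand_in(): hands the job in; it is judged then, once.
The state is a dict: "time_s": time; "joint_pos": joint angles; "qd": joint speeds; "effort": joint torques, N m; "position": TCP position; "orientation": TCP orientation; "force": force on the tool from outside, world axes, zero at the start; "ft_torque": the same for the moment, N m; "finger_gap": opening from 0.0 (shut) to 1.0 (fully open); "grip_force": force on a finger pad.
Only numpy, scipy, OpenCV 4.12 (cv2) and the standard library are available. Lean on these libraries where they do the work, as an engineer would, in place of code of your own. Each camera call takes 0.05 s, during which the arm holds its last target. There are 200 camera calls.

### The job

Take the steel pail off its safety hook and stand it upright on the middle of the portion scale. The hook's lip and sprung keeper hold the pail's flat handle captive: press the keeper back with the handle itself (not with the gripper) until the handle comes out from under the lip, without forcing the hook (never more than 16 N), then lift it out and draw it off over the tip. Set the pail down gently, without dropping it, and leave the other things alone.

Things in the scene. Friction and masses are not known exactly. Their poses are not given: they have to be found in the camera images.
- stand: fixed steel hook stand; origin on the table under the middle of the hook; z up, +x from the hook's tip back to the post, so the hook points to -x (towards the robot). Base plate 12 mm high, x -40..190, y +-65 mm. Post 25 mm square at x = 160 mm, top at 235 mm. Arm along x from the post, y +-6 mm, top at z = 235 mm. Nothing is higher than 271 mm (keeper's top).
- hook_seat (a point): on top of the hook's arm, 235 mm above the stand's origin, stand's axes; the pail's handle bar lies here across the arm, between tip (-x) and keeper (+x), under the lip. Lip ends 26 mm, keeper 36 mm above this point; the hook's lowest part is 46 mm below it, so a handle lifted 30 to 50 mm clears the lip and the pail's rim stays clear below.
- hook_head_nominal (a point): nominal lip, 23 mm above hook_seat. Tip, lip and keeper form one head clamped on the arm with shift s, up to 10 mm either way along x from nominal: s is NOT measured. Tip: 12 mm thick upright, x -30+s to -18+s mm. Lip: runs back from it over the handle to x = 13+s, 20 to 26 mm above hook_seat, 12 mm wide. The handle must move to +x past the lip's end to lift out.
- keeper_hinge_nominal (a point): nominal keeper hinge (axis y), x = 17 mm, 40 mm below hook_seat. Flap 18 mm wide (24 at the sides), upright, face at x = 15+s when shut, sprung shut, top swings to +x. Pushed by the handle low on the arm: handle clears the lip after 6 mm of push (about 6.2 N); rigid stop at 12 mm (about 11.5 N); steady rise, so 8 to 9.5 N is mid room. Lifting then, the handle slides up the flap.
- pail: open steel pail, 200 to 370 g, hung by its rigid bow handle. Origin at the middle of its underside, z up. Bowl 80 mm high, outer radius 48 mm at foot, 55 mm at rim. Handle in the pail's y-z plane: upright straps 16 mm wide (x), 4 mm thick at y = +-57 mm and a top bar. Window between rim and bar 100 mm high, 110 mm wide: the hook's arm passes through it.
- bail_bar (a point): centre of the handle's top bar, 188 mm above the pail's origin, pail's axes. Flat bar along y, 118 mm long, 8 mm thick (x), 16 mm high. At first it rests loose on the arm at its middle, axes as the stand's; the keeper is 1 to 21, the tip 4 to 24 mm from its faces. Grip it across its thickness from above, beside the hook, about 32 mm either side of the middle.
- scale_top (a point): centre of the top of the portion scale's flat steel plate, 42 mm above the table, the scale's axes, z up. Plate 160 x 160 mm on a fixed white housing 190 x 180 x 34 mm, whose display strip is at its -x end. It does not yield.
- scale: the portion scale itself; origin on the table under the middle of its housing (the plate's centre is 12 mm further along its x)
- squeeze_bottle: white squeeze bottle, 60 mm wide, 150 mm high, bystander; origin at the middle of its underside
- foil_trays: nested foil trays, 170 x 110 x 50 mm, bystander; origin at the middle of the underside
- tub: white food tub with lid and black clips, 160 x 128 x 68 mm, bystander; origin at the middle of the underside

How it is judged:
By the outcome, as a careful person would: the job done as asked, in the order asked, and still so for the second after the job is handed in, with the robot touching nothing.
It also fails if it takes over 48 s, if anything falls off the work surface, if the arm or the gripper's body presses on something with over 40 N, if the wrist force passes 120 N, or if a joint passes its speed limit or range.

## Working session

There is one attempt and no reset: what is moved stays moved. The work goes in short steps, each a Python script; the robot and the scene stay as the last script left them, time stands still between calls to the robot, and variables do not carry over. Pictures are saved under pics/ and viewed, at most 10 in all, crops included, and the job is handed in when it is done.

```bash
ls; mkdir -p pics
python3 - <<'E'
from rig import *
import cv2,json
o=observe();print(o)
for n in("scene","side"):
    s=snapshot(n);cv2.imwrite(f"pics/{n}0.png",s["frame"][:,:,::-1])
    print(n,s["fx"],s["fy"],s["cx"],s["cy"],s["extrinsics"])
E
```

```text
pics
{'time_s': 0.0, 'joint_pos': array([-74.03727254,  30.77816886,  -0.25348822,  88.16792119,
         0.14815177,  61.15241827,  -4.08159156]), 'qd': array([ 0.07108234, -0.05705329, -0.07635567, -0.03227422,  0.009268  ,
       -0.08553886,  0.01068809]), 'effort': array([ 4.86289591e-04, -5.70973885e+01,  9.91149656e-01, -2.51610106e+01,
       -5.61123958e-02,  1.78904179e-02,  1.61262224e-04]), 'position': array([0.2195245 , 0.6111735 , 0.23785051]), 'orientation': array([-1.79902064e+02,  6.91917839e-03,  1.60245176e+02]), 'force': array([ 0.41770278, -0.94551854, -0.27293089]), 'ft_torque': array([-0.01908031,  0.03756755, -0.00688507]), 'grip_force': 0.0, 'finger_gap': 0.9992774029125151}
scene 502.1399907180984 502.1399907180984 312.6618695210558 234.9097680937666 [[-0.15641239  0.98768397  0.0039429   0.09035683]
 [ 0.51059988  0.08427595 -0.85567828 -0.17661338]
 [-0.84547201 -0.13182545 -0.51749312  1.75755559]
 [ 0.          0.          0.          1.        ]]
side 507.21949839010574 507.21949839010574 318.83463921778394 236.52536885741787 [[-0.9525062  -0.30448665  0.00445084  0.62772877]
 [-0.23417785  0.72306407 -0.64987621  0.24251171]
 [ 0.19466038 -0.62005341 -0.76002704  1.35794382]
 [ 0.          0.          0.          1.        ]]
```

View pics/scene0.png

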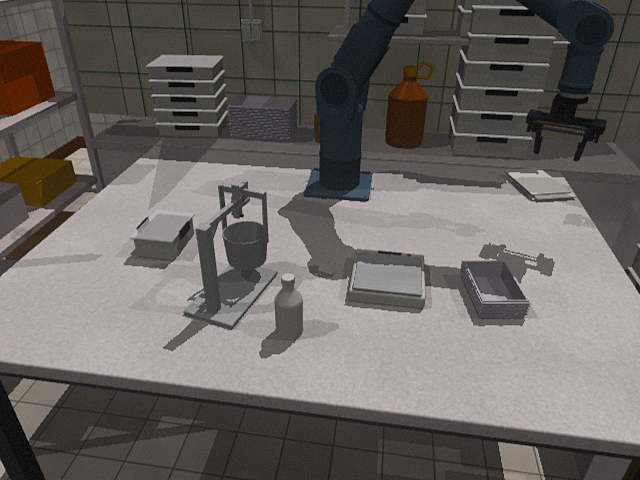

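View pics/side0.png

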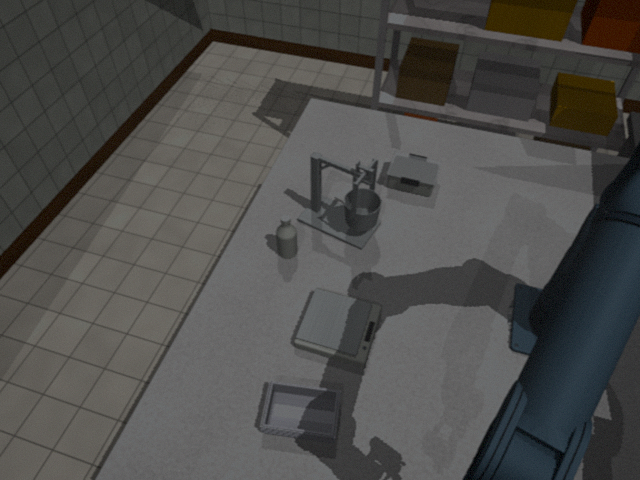

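Scene view: stand on the left with its post foot near (212,300), the handle bar near (243,190), and the scale plate centred near (388,277). Side view: stand near (340,200), scale near (337,322). I'll enlarge both to pick corners.

Run:
```python
import cv2,numpy as np
a=cv2.imread("pics/scene0.png");b=cv2.imread("pics/side0.png")
C=np.zeros((600,800,3),np.uint8)
def put(im,x0,y0,x1,y1,k,X,Y):
    c=cv2.resize(im[y0:y1,x0:x1],None,fx=k,fy=k,interpolation=cv2.INTER_CUBIC)
    c=cv2.convertScaleAbs(c,alpha=1.4)
    for u in range((x0//10+1)*10,x1,10): cv2.line(c,((u-x0)*k,0),((u-x0)*k,6 if u%50 else 16),(0,255,255),1)
    for v in range((y0//10+1)*10,y1,10): cv2.line(c,(0,(v-y0)*k),(6 if v%50 else 16,(v-y0)*k),(0,255,255),1)
    C[Y:Y+c.shape[0],X:X+c.shape[1]]=c
put(a,182,178,282,328,4,0,0)
put(a,340,240,438,312,4,402,0)
put(b,295,145,393,250,3,402,290)
put(b,288,283,388,370,1,700,290)
cv2.imwrite("pics/c1.png",C)
```

```text
Traceback (most recent call last):
ValueError: could not broadcast input array from shape (315,294,3) into shape (310,294,3)
```

Run:
```python
import cv2,numpy as np
a=cv2.imread("pics/scene0.png");b=cv2.imread("pics/side0.png")
C=np.zeros((600,800,3),np.uint8)
def put(im,x0,y0,x1,y1,k,X,Y):
    c=cv2.resize(im[y0:y1,x0:x1],None,fx=k,fy=k,interpolation=cv2.INTER_CUBIC)
    c=cv2.convertScaleAbs(c,alpha=1.4)
    for u in range((x0//10+1)*10,x1,10): cv2.line(c,((u-x0)*k,0),((u-x0)*k,6 if u%50 else 16),(0,255,255),1)
    for v in range((y0//10+1)*10,y1,10): cv2.line(c,(0,(v-y0)*k),(6 if v%50 else 16,(v-y0)*k),(0,255,255),1)
    C[Y:Y+c.shape[0],X:X+c.shape[1]]=c
put(a,182,178,282,328,4,0,0)
put(a,340,240,438,312,4,402,0)
put(b,295,150,393,250,3,402,290)
put(b,288,283,388,370,1,700,290)
cv2.imwrite("pics/c1.png",C)
```

```text
(no output)
```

View pics/c1.png

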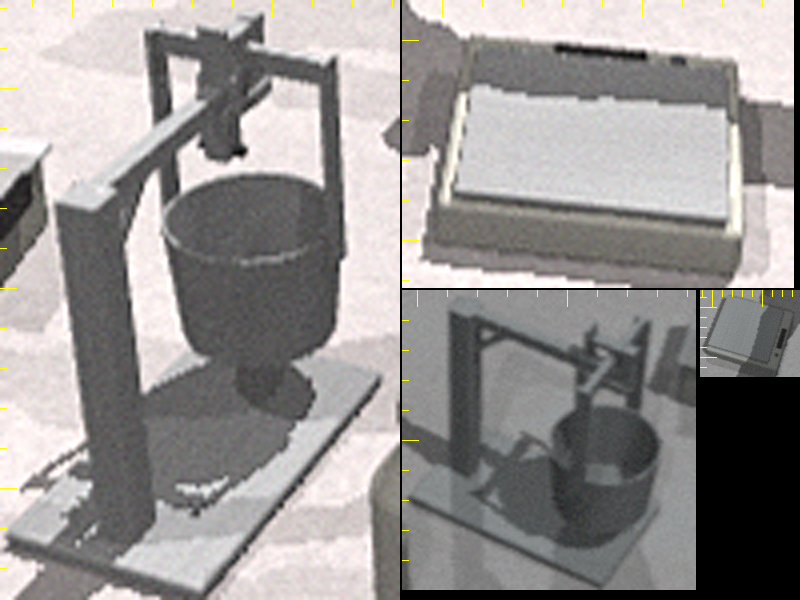

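The crop shows the stand plate corners at (184,312), (234,324) and (277,272). The handle-bar ends are at (219,185) and (266,193), and the scale plate corners at (357,262), (422,266), (421,294) and (352,288).

```bash
cat > h.py <<'E'
import numpy as np, cv2
from rig import *
from scipy.optimize import least_squares
from scipy.spatial.transform import Rotation as R
def cam(n):
    s=snapshot(n); return s
def proj(P,K,E):
    c=P@E[:3,:3].T+E[:3,3]; return np.c_[K[0]*c[:,0]/c[:,2]+K[1],K[0]*c[:,1]/c[:,2]+K[2]]
def place(p,Q):
    c,s=np.cos(p[2]),np.sin(p[2]); Q=np.asarray(Q,float)
    return np.c_[p[0]+c*Q[:,0]-s*Q[:,1],p[1]+s*Q[:,0]+c*Q[:,1],Q[:,2]]
E
python3 - <<'E'
from h import *
s=snapshot("scene");K=(s["fx"],s["cx"],s["cy"]);E=s["extrinsics"]
t=snapshot("side");K2=(t["fx"],t["cx"],t["cy"]);E2=t["extrinsics"]
Q=[[190,-65,12],[190,65,12],[-40,65,12],[172.5,-12.5,235],[172.5,12.5,235]]
U=np.array([[184,312.2],[234,323.7],[277,271.8],[197,228],[207.7,229.7]])
Q2=[[-40,-65,12],[190,65,12]];U2=np.array([[381,222],[299.3,218.3]])
Q=np.array(Q)/1e3;Q2=np.array(Q2)/1e3
bar=np.array([[4,-59,251],[4,59,251]])/1e3;UB=np.array([[218.75,185.5],[266.5,193.5]])
def f(p):
    b=bar+[p[3],0,0]
    return np.r_[(proj(place(p,Q),K,E)-U).ravel(),(proj(place(p,Q2),K2,E2)-U2).ravel(),(proj(place(p,b),K,E)-UB).ravel()]
r=least_squares(f,[.65,-.2,-.5,0],loss="soft_l1");print(r.x,np.degrees(r.x[2]));print(f(r.x).round(1))
S=np.array([[-80,-80,42],[-80,80,42],[80,80,42],[80,-80,42]])/1e3
US=np.array([[357.5,261.75],[422,265.75],[421.25,294.5],[352.5,288]])
g=lambda p:(proj(place(p,S),K,E)-US).ravel()
q=least_squares(g,[.6,.15,0]);print(q.x,np.degrees(q.x[2]),g(q.x).round(1))
print(proj(place(q.x,S),K2,E2).round())
E
```

```text
[ 0.58024022 -0.16455928 -0.22852515  0.00252717] -13.093526517523886
[ 0.3 -1.7 -0.   1.3  1.6 -2.2 -0.1 -0.5 -0.4  0.2 -0.5 -0.4 -3.2  1.5
  0.1 -0.9 -2.4 -0.3]
[ 0.58031582  0.18587982 -0.01749962] -1.0026543157874925 [ 0.9 -7.  -0.7 -4.8  0.6  5.3 -0.8  4.1]
[[364. 302.]
 [347. 354.]
 [286. 335.]
 [307. 286.]]
```

Run:
```python
from h import *
s=snapshot("scene");K=(s["fx"],s["cx"],s["cy"]);E=s["extrinsics"]
S=np.array([[80,80,42],[80,-80,42]])/1e3
US=np.array([[421.25,294.5],[352.5,288]])
g=lambda p:(proj(place(p,S),K,E)-US).ravel()
q=least_squares(g,[.6,.15,0]);print(q.x,np.degrees(q.x[2]),g(q.x).round(1))
P=place((.58024,-.16456,-.2285),[[-.03,.032,.42]])[0]
move_ptp([.3,.5,.40],[180,0,135])
move_ptp(P,[180,0,77])
o=observe();print(o["time_s"],o["position"],o["orientation"],o["joint_pos"].round(1))
w=snapshot("wrist");print({k:v for k,v in w.items() if k!="frame"})
np.savez("w1.npz",frame=w["frame"],p=o["position"],o=o["orientation"])
cv2.imwrite("pics/w1.png",w["frame"][:,:,::-1])
```

```text
[0.56238507 0.18365177 0.00695706] 0.39861007071552096 [ 0.3 -0.  -0.3 -0. ]
3.5167 [ 0.55864558 -0.12525757  0.41975538] [-1.79975558e+02 -1.84313192e-02  7.71340363e+01] [-32.2  21.1  55.6  88.1 -17.6  80.1  11.8]
{'fx': 371.64829954431775, 'fy': 371.64829954431775, 'cx': 326.715347411128, 'cy': 244.30020434114454, 'mount': array([[ 6.89819221e-04, -9.62730828e-01, -2.70460489e-01,
         6.95209201e-02],
       [ 9.99999762e-01,  6.70450431e-04,  1.64000878e-04,
        -7.03237996e-04],
       [ 2.34416505e-05, -2.70460538e-01,  9.62731061e-01,
        -1.46888188e-01],
       [ 0.00000000e+00,  0.00000000e+00,  0.00000000e+00,
         1.00000000e+00]])}
```

View pics/w1.png

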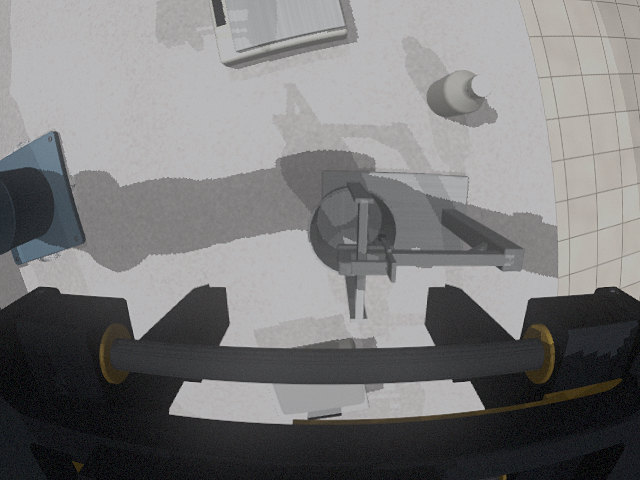

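The wrist view shows the hook head around (340–395, 235–280), the bar around (362, 200–318), the post top at (512,255), and the scale corner at the top. I'll enlarge it.

Run:
```python
import cv2,numpy as np
a=cv2.imread("pics/w1.png");C=np.zeros((600,800,3),np.uint8)
def put(im,x0,y0,x1,y1,k,X,Y):
    c=cv2.resize(im[y0:y1,x0:x1],None,fx=k,fy=k,interpolation=cv2.INTER_CUBIC);c=cv2.convertScaleAbs(c,alpha=1.4)
    for u in range((x0//10+1)*10,x1,10): cv2.line(c,((u-x0)*k,0),((u-x0)*k,6 if u%50 else 16),(0,0,255),1)
    for v in range((y0//10+1)*10,y1,10): cv2.line(c,(0,(v-y0)*k),(6 if v%50 else 16,(v-y0)*k),(0,0,255),1)
    C[Y:Y+c.shape[0],X:X+c.shape[1]]=c
put(a,320,190,410,325,4,0,0)
put(a,460,165,535,280,4,362,0)
put(a,205,0,365,70,2,370,460)
cv2.imwrite("pics/c2.png",C)
```

```text
(no output)
```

View pics/c2.png

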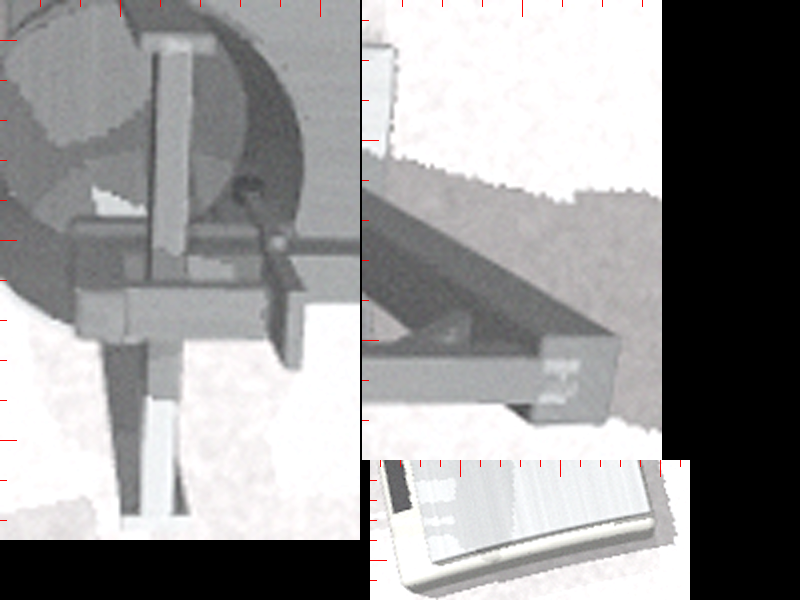

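```bash
cat >> h.py <<'E'
M=np.array([[6.89819221e-04,-9.62730828e-01,-2.70460489e-01,6.95209201e-02],[9.99999762e-01,6.70450431e-04,1.64000878e-04,-7.03237996e-04],[2.34416505e-05,-2.70460538e-01,9.62731061e-01,-1.46888188e-01],[0,0,0,1]])
def wproj(P,pos,ori):
    T=np.eye(4);T[:3,:3]=R.from_euler("xyz",ori,degrees=True).as_matrix();T[:3,3]=pos
    I=np.linalg.inv(T@M);c=P@I[:3,:3].T+I[:3,3]
    r=np.hypot(c[:,0],c[:,1]);th=np.arctan2(r,c[:,2])
    return np.c_[326.7153+371.6483*th*c[:,0]/r,244.3002+371.6483*th*c[:,1]/r]
E
python3 - <<'E'
from h import *
d=np.load("w1.npz");p0,o0=d["p"],d["o"]
s=snapshot("scene");K=(s["fx"],s["cx"],s["cy"]);E=s["extrinsics"]
m=lambda a:np.array(a,float)/1e3
Q=m([[172.5-25,12.5,235],[172.5,12.5,235],[172.5,-12.5,235],[147.5,-12.5,235],[190,65,12]])
U=np.array([[504.5,250],[523.75,249.25],[521,270],[502.5,270],[468.25,176.25]])
QB=m([[4,59,251],[4,-59,251],[-4,59,251]]);UB=np.array([[368,202],[363.25,318.5],[360,202]])
QH=m([[-30,0,261],[13,0,261]]);UH=np.array([[339.3,268.3],[387.5,268.3]])
QS=m([[190,-65,12],[190,65,12],[-40,65,12]]);US=np.array([[184,312.2],[234,323.7],[277,271.8]])
def f(p,w=.3):
    return np.r_[(wproj(place(p,Q),p0,o0)-U).ravel(),(wproj(place(p,QB+[p[3],0,0]),p0,o0)-UB).ravel(),(wproj(place(p,QH+[p[4],0,0]),p0,o0)-UH).ravel(),(proj(place(p,QS),K,E)-US).ravel()*w]
r=least_squares(f,[.58,-.165,-.2285,0,0],loss="soft_l1");print(r.x.round(4),np.degrees(r.x[2]));print(f(r.x,1).round(1))
S=m([[-80,-80,42],[80,-80,42]]);UW=np.array([[238.5,51.5],[345,27.5]])
S2=m([[80,80,42],[80,-80,42]]);U2=np.array([[421.25,294.5],[352.5,288]])
g=lambda p:np.r_[(wproj(place(p,S),p0,o0)-UW).ravel(),(proj(place(p,S2),K,E)-U2).ravel()]
q=least_squares(g,[.57,.18,0]);print(q.x,np.degrees(q.x[2]),g(q.x).round(1))
E
```

```text
[ 5.798e-01 -1.698e-01 -2.322e-01  3.000e-04  9.500e-03] -13.304544595801584
[-0.2 -2.   1.1 -1.1  0.2  1.1 -1.6  1.4  0.3 -0.2  0.6 -1.7  0.1  4.9
 -0.7 -1.8 -0.3  0.6  0.3  0.8 -2.  -2.2 -2.6  0.9 -0.3 -2.5]
[ 0.55979297  0.18329221 -0.01014845] -0.5814635272513496 [-1.9  0.2  2.1 -1.4 -0.5 -0.4 -0.8 -1.1]
```

```bash
cat >> h.py <<'E'
ST=np.array([.5798,-.1698,np.radians(-13.3)]); O=[180,0,76.7]
ex=np.array([np.cos(ST[2]),np.sin(ST[2]),0])
def at(x,z,y=32): return place(ST,[[x/1e3,y/1e3,z/1e3]])[0]
def rep(t=""):
    o=observe();d=o["position"]-[ST[0],ST[1],0]
    print(t,"t%.2f"%o["time_s"],"sx %.1f sy %.1f z %.1f"%(d@ex*1e3,(d[1]*ex[0]-d[0]*ex[1])*1e3,o["position"][2]*1e3),"F",o["force"].round(2),"Fx %.2f"%(o["force"]@ex),"gap %.3f g %.1f"%(o["finger_gap"],o["grip_force"]),"T",o["ft_torque"].round(2));return o
E
python3 - <<'E'
from h import *
servo_line(at(0,320),O,.15); dwell(.2); rep("above")
servo_line(at(0,225),O,.12); dwell(.2); rep("down")
grip(0); dwell(.2); o=rep("grip")
w=snapshot("wrist")["frame"]; t=snapshot("side")["frame"]
C=np.hstack([cv2.resize(w[150:450,180:500],(400,375)),cv2.resize(t[130:250,290:418],(400,375))])
cv2.imwrite("pics/g1.png",cv2.convertScaleAbs(C,alpha=1.4)[:,:,::-1])
E
```

```text
above t4.67 sx 0.3 sy 32.0 z 320.9 F [ 0.43 -0.21 -0.23] Fx 0.47 gap 1.003 g 0.0 T [-0.05  0.12  0.05]
down t5.81 sx 0.4 sy 32.0 z 225.7 F [0.24 0.5  0.87] Fx 0.12 gap 0.995 g 0.0 T [-0.04  0.04 -0.  ]
grip t7.20 sx 0.1 sy 32.0 z 225.0 F [ 1.   -0.42  0.02] Fx 1.07 gap 0.083 g 30.0 T [-0.15 -0.08 -0.  ]
```

View pics/g1.png

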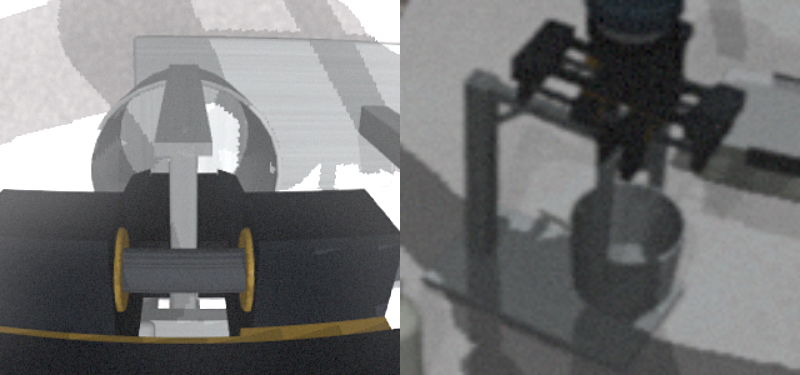

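The wrist view shows the bar held squarely between the pads beside the hook, at about (183,180) in the crop. The side view shows the pail hanging level. Next I push the keeper back in small force-watched steps.

```bash
cat >> h.py <<'E'
def fx(n=6):
    a=[]
    for _ in range(n): dwell(.02);a.append(observe()["force"])
    return np.mean(a,0)
E
python3 - <<'E'
from h import *
f=fx();print("before",f.round(2))
servo_line(at(0,227),O,.02); dwell(.1); b=fx(); print("lifted",b.round(2),b@ex)
servo_line(at(14,227),O,.05); dwell(.15); print(14,(fx()@ex).round(2))
x=14
while x<32:
    x+=1; servo_line(at(x,227),O,.02); dwell(.05); F=fx()-b; k=-F@ex
    print(x,"%.2f"%k,F.round(2))
    if k>8.0: break
rep("end")
E
```

```text
before [ 0.83 -0.37 -0.22]
lifted [-0.06  0.06 -3.29] -0.07571155877521804
14 -0.13
15 -0.32 [ 0.31 -0.09  0.23]
16 -0.08 [ 0.12  0.13 -0.16]
17 0.06 [-0.08 -0.1   0.11]
18 -0.47 [ 0.54  0.24 -0.3 ]
19 0.09 [-0.1   0.    0.28]
20 -0.03 [0.07 0.15 0.16]
21 0.77 [-0.68  0.49  0.11]
22 1.71 [-1.61  0.61  0.93]
23 2.68 [-2.55  0.85  0.75]
24 3.10 [-3.01  0.74  0.97]
25 3.93 [-3.76  1.2   0.86]
26 5.20 [-5.01  1.38  0.91]
27 5.78 [-5.57  1.55  0.96]
28 6.59 [-6.28  2.08  1.29]
29 6.84 [-6.58  1.89  1.27]
30 7.45 [-7.22  1.84  1.34]
31 8.22 [-7.83  2.61  1.6 ]
end t15.33 sx 29.6 sy 32.0 z 226.5 F [-7.94  2.47 -1.05] Fx -8.30 gap 0.085 g 30.2 T [ 0.47  1.66 -0.19]
```

Run:
```python
from h import *
servo_line(at(31.6,227),O,.02); dwell(.1); print(fx().round(2),fx()@ex)
for z in range(230,268,4):
    servo_line(at(31.6,z),O,.03); dwell(.03); F=fx(4); print(z,F.round(2),"%.2f"%(F@ex))
    if np.linalg.norm(F-[0,0,-3.3])>13: print("STOP");break
rep()
w=snapshot("wrist")["frame"]; t=snapshot("side")["frame"]
C=np.hstack([cv2.resize(w[150:450,180:500],(400,375)),cv2.resize(t[130:250,290:418],(400,375))])
cv2.imwrite("pics/g2.png",cv2.convertScaleAbs(C,alpha=1.4)[:,:,::-1])
```

```text
[-8.21  2.75 -1.28] -8.933895155672719
230 [-7.43  1.98 -3.54] -7.69
234 [-6.94  2.55 -3.82] -7.34
238 [-6.37  1.5  -3.6 ] -6.54
242 [-5.73  1.72 -3.54] -5.97
246 [-5.28  2.02 -2.77] -5.60
250 [-4.74  1.38 -3.23] -4.93
254 [-4.22  1.16 -2.4 ] -4.37
258 [-3.26  1.11 -2.52] -3.43
262 [-0.06  0.05 -2.96] -0.07
266 [-0.07 -0.13 -2.77] -0.04
 t19.68 sx 31.7 sy 32.0 z 266.1 F [-0.23 -0.1  -3.25] Fx -0.20 gap 0.088 g 30.0 T [0.05 0.13 0.02]
```

View pics/g2.png

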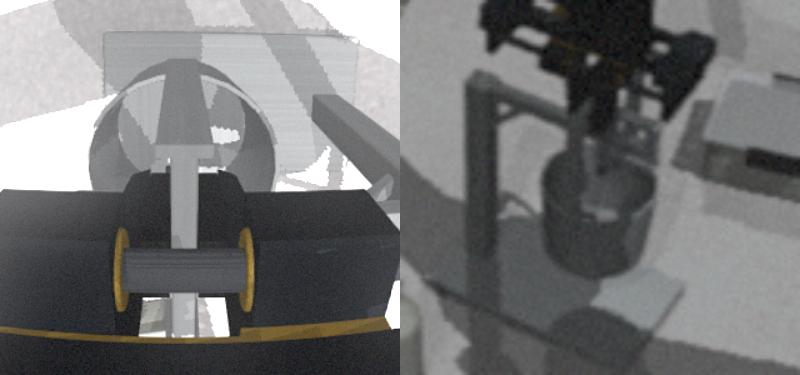

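The bar is above the keeper and lip, and the pail is hanging free and level. Next I draw it off over the tip and carry it to the scale.

Run:
```python
from h import *
servo_line(at(31.6,268),O,.05)
servo_line(at(-50,268),O,.06); rep("past tip")
servo_line(at(-130,275),O,.12); rep("off")
T=np.array([.560,.183+.032,0]);O2=[180,0,90]
print(inverse_kinematics(T+[0,0,.27],O2))
servo_line(T+[0,0,.27],O2,.10); dwell(.2); rep("over scale")
w=snapshot("wrist")["frame"]; t=snapshot("side")["frame"]
C=np.hstack([cv2.resize(w,(500,375)),cv2.resize(t[200:380,240:384],(300,375))])
cv2.imwrite("pics/g3.png",cv2.convertScaleAbs(C,alpha=1.4)[:,:,::-1])
o=observe();np.savez("w3.npz",p=o["position"],o=o["orientation"])
```

```text
past tip t21.54 sx -49.7 sy 32.0 z 268.0 F [-0.38 -1.02 -3.53] Fx -0.14 gap 0.083 g 30.0 T [ 0.03  0.05 -0.01]
off t22.36 sx -129.2 sy 32.2 z 275.3 F [ 1.37  0.37 -2.2 ] Fx 1.25 gap 0.085 g 30.0 T [0.02 0.06 0.05]
[-58.13297104  30.15368263  46.87436268  96.20692517 -24.02488849
  64.22343208  -4.44992424]
over scale t26.09 sx -107.8 sy 369.8 z 270.0 F [ 0.18  0.32 -3.43] Fx 0.10 gap 0.086 g 30.0 T [ 0.02  0.07 -0.  ]
```

View pics/g3.png

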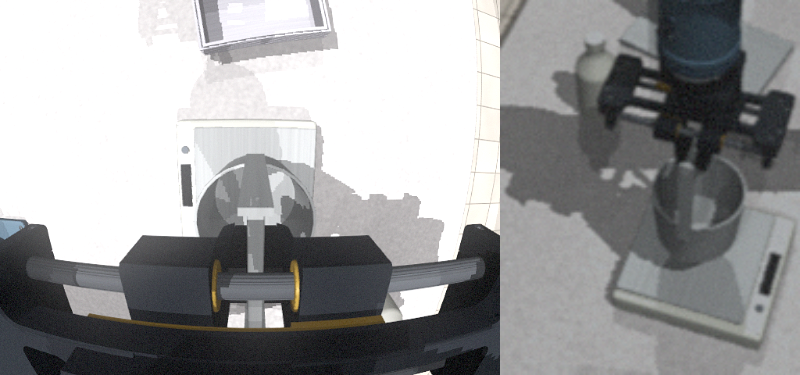

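Pail over the scale. The plate's far corners are at about (195,127) and (312,127) in the scaled view, so I'll check them against the estimate.

Run:
```python
from h import *
d=np.load("w3.npz")
S=np.array([[-80,80,42],[80,80,42]])/1e3;U=np.array([[195,127],[312,127]])*1.28
print(wproj(place((.56,.183,-.01),S),d["p"],d["o"]).round(1),U)
g=lambda p:(wproj(place(p,S),d["p"],d["o"])-U).ravel()
q=least_squares(g,[.56,.183,0]);print(q.x,g(q.x).round(1))
```

```text
[[249.5 164.1]
 [406.7 165.8]] [[249.6  162.56]
 [399.36 162.56]]
[ 5.56951385e-01  1.85367030e-01 -3.21358683e-04] [-3.8  0.1  3.8  0.1]
```

Run:
```python
from h import *
T=np.array([.5585,.184+.032,0]);O2=[180,0,90]
servo_line(T+[0,0,.220],O2,.06); dwell(.1); b=fx(); print(b.round(2))
z=.220
while z>.205:
    z-=.001; servo_line(T+[0,0,z],O2,.02); dwell(.05); F=fx(4); print(round(z*1e3),(F-b).round(2))
    if (F-b)[2]>2.3: break
rep()
```

```text
[ 0.03  0.06 -3.29]
219 [ 0.33 -0.35  0.46]
218 [ 0.06 -0.31  0.55]
217 [0.03 0.07 0.16]
216 [ 0.08 -0.67  0.3 ]
215 [-0.12 -0.27  0.09]
214 [-0.22  0.74  1.77]
213 [-0.52  3.09  9.01]
 t29.94 sx -109.1 sy 371.5 z 213.8 F [-0.6   3.36  5.72] Fx -1.36 gap 0.082 g 30.0 T [0.61 0.18 0.01]
```

Run:
```python
from h import *
T=np.array([.5585,.184+.032,0]);O2=[180,0,90]
servo_line(T+[0,0,.2138],O2,.02); dwell(.1); print(fx().round(2))
grip(0.6); dwell(.2); rep("open")
servo_line(T+[0,0,.34],O2,.12); dwell(.2); rep("up")
o=observe();print(o["position"],o["orientation"])
w=snapshot("wrist")["frame"]; t=snapshot("side")["frame"]
C=np.hstack([cv2.resize(w,(500,375)),cv2.resize(t[200:380,240:384],(300,375))])
cv2.imwrite("pics/g4.png",cv2.convertScaleAbs(C,alpha=1.4)[:,:,::-1])
```

```text
[-0.56  3.    4.07]
open t31.39 sx -109.5 sy 370.5 z 213.8 F [-0.6  -0.09 -0.67] Fx -0.56 gap 0.601 g 0.0 T [-0.05  0.04  0.01]
up t32.79 sx -109.7 sy 370.4 z 339.4 F [-0.18  0.29  0.18] Fx -0.25 gap 0.606 g 0.0 T [-0.03  0.09  0.01]
[0.55827395 0.21589998 0.3394393 ] [-1.79952244e+02  3.14087244e-02  8.99927730e+01]
```

View pics/g4.png

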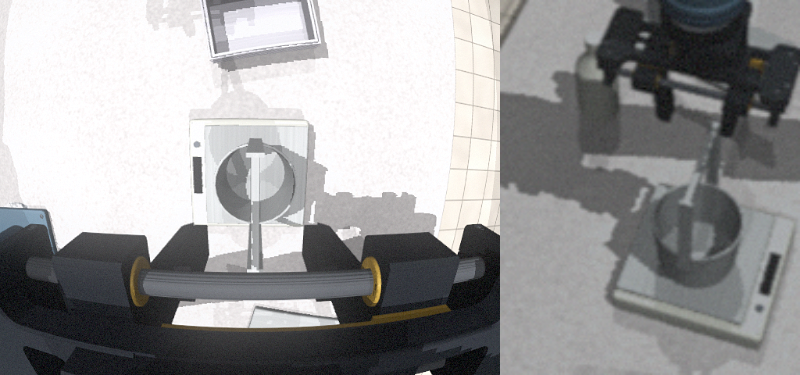

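The pail stands upright, centred on the plate (rim centre about (255,180), plate about 205–308 wide in the view), and the gripper is clear.

```bash
python3 -c "
from rig import *
print(hand_in())"
```

```text
the job is handed in; nothing more can be done
None
```

The pail came off the hook with a measured push of at most about 8.9 N on the keeper. It now stands upright near the middle of the scale, within a few mm by the camera estimates. The gripper was clear of everything and the job was handed in at about 33 s; the set-down pressed about 6–9 N on the plate before release.

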